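Set the lamp dial to the long line and switch the lamp on

ROBOT

A 6-joint arm with a two-finger parallel gripper is mounted at the origin on the work surface. World frame = base frame: x ahead of the robot, y to its left, z up, the work surface at z = 0. Lengths are in mm, angles in rad, forces in N, time in s.
With the tool pointing down it reaches from about 400 to 925 mm from the base axis. Payload 12.5 kg.
Tool frame: the origin (TCP) lies at the very end of the fingers, on their centre line; the grasp point (between the pads) lies 19 mm behind it; z points along the fingers, y is the line along which they close (so a half turn about z gives the same grasp; the last joint's range is limited). The gripper opens to 95 mm and grips with 3 to 60 N. Pads are 20 mm wide; open, the fingers measure 119 mm over their backs; the gripper's body (75 mm by 180 mm) begins 59 mm behind the grasp point.
Start: joints at [-1.35, 0.491, 1.559, -0, 1.092, -0.106], TCP at [200.658, -591.935, 176.861] pointing down, gripper open.
Joint ranges: [-3.1, 3.1], [-0.84, 2.19], [0.05, 2.79], [-1.13, 4.28], [0.06, 2.93], [-2.69, 2.69]. Speed limits (rad/s): [2.22, 2.22, 2.79, 3.14, 3.14, 3.14].

INTERFACE

Orientations are given as [roll, pitch, yaw] about the fixed x, y, z axes, in that order (R = Rz(yaw) Ry(pitch) Rx(roll)).
In Python, from cell import * gives the robot as it stands.
- The arm moves only by the tool step_arm, never from a script. Its argument "plan" is a list of rows, each an object of numbers: "x", "y", "z": the shift along the tool's x, y, z in units of 25 mm (1.0 is 25 mm); "rx", "ry", "rz": the turn, a rotation vector about the tool's x, y, z in units of 0.1 rad (1.0 is 0.1 rad). In form: [{"x": .., "y": .., "z": .., "rx": .., "ry": .., "rz": ..}, ...]. A call has exactly 10 rows; each row shifts and turns the commanded pose from where the row before left it, along the tool's axes as they then stand; what a row does not reach is not made up. A row lasts 1/12 s, in which the tool goes at most 41.7 mm and 7.16 degrees, less where a joint would pass 70% of its speed; a pose out of reach is approached as far as the arm can. A call with a number of a shift or a turn outside -1 to 1 is refused whole. A call with a gripper value outside its range is refused whole. "jaw" is the closure, from -1 (fully open) to 1 (shut), so that 0 is half open, set as the call begins (left out, the last holds). The fingers move at their own pace and stop on an object; the grip force is fixed at half the most. Time passes only in rows, so rows that do not move let the fingers close, or fill a call up. It gives the time, the measured TCP pose, the force, the opening and the grip force at its end, in the units of the state.
- state(): the state, without advancing time (a new reading comes with each control period).
- read_camera(name): name is "scene" or "top" or "wrist"; returns a dict with "image" (420x560x3 uint8, red, green, blue), "depth" (420x560 float32, mm along the optical axis (not along the pixel's ray), 0 where there is no reading), "vfov" (degrees; the focal length in pixels is half the picture's height over the tangent of half this angle, whatever the lens; pixels are square), "cx", "cy" (the principal point, pixels), "R" (3x3) and "t" (3): a world point X has camera coordinates R X + t. Camera axes: x right, y down, z forward; pixel columns grow to the right and rows downward; lengths in mm; the calibration is good to about 2 mm. A picture is of the moment at which its call begins.
- job_done(): hands the job in; it is judged then, once.
The state is a dict: "t": time; "joints": joint angles; "qvel": joint speeds; "tau": joint torques, N m; "eef_pos": TCP position; "tcp_rot": TCP orientation; "ft_force": force on the tool from outside, world axes, zero at the start; "moment": the same for the moment, N m; "opening": opening from 0.0 (shut) to 1.0 (fully open); "grip_force": force on a finger pad.
Only numpy, scipy, OpenCV 4.12 (cv2) and the standard library are available. Lean on these libraries where they do the work, as an engineer would, in place of code of your own. Each camera call takes 0.05 s, during which the arm holds its last target. There are 200 camera calls.

TASK

Push the dial of the grey lamp control unit round with a fingertip, either way, until the pointed end of its bar (the white index mark) lines up with the one long line on the scale ring around it. Leave the dial set there, then press the push button beside it all the way in and let it come back out. Do not press the button before the dial is set, do not pinch the dial's bar between the fingers, and leave the glass dish, the scissors and the jar where they are.

Things in the scene. Friction and masses are not known exactly. Their poses are not given: they have to be found in the camera images.
- lamp_unit: Grey metal control unit fixed to the bench, 180 (x) x 280 (y) x 85 high; its flat top carries the dial (centre 50 to its +y side) and the push button (90 to its -y side). Origin: centre of the underside; z up, -x face towards the robot at yaw 0.
- dial_centre (a point): Point on the dial's vertical axis at the height of the dial disc's upper face (97 above the bench).
- index_mark (a point): Index mark: the white mark at the rim of the dark dial disc, in front of the bar's pointed end, 60 from the axis, at the disc's upper face. The disc is 120 in diameter. Across it stands a straight black bar through the axis, 16 wide, from 48 on the blunt (tail) side to 56 on the pointed side, its top 24 above the disc's upper face, with a white line on the top of the pointed half.
- target_line (a point): Where the index mark must come to: a point on the direction of the long line, at the same 60 from the axis and the same height as index_mark. The line itself is 4 wide, 16 long, black, from 63 to 79.5 out on the flat aluminium scale ring (160 in diameter, 2 above the case, seen-only); the other 23 lines, one every 15 degrees, are only 6 long and 1.2 wide. The ring is locked, set at an angle that differs from run to run.
- dial (a joint): Dial angle in rad, growing anticlockwise seen from above; no stop within a whole turn either way of any start. Friction about 0.10 N m (some 2.5 N at 40 from the axis): it stays where it is left, no spring.
- scale_ring (a joint): Angle of the locked scale ring in rad, anticlockwise seen from above; 0 puts the long line at the unit's +x side. The dial at this same value (plus or minus a whole turn) is set.
- lamp_button (a joint): Travel of the push button in m, 0 out to 0.006 fully in; springs back. It counts as pressed beyond 0.0045. Starts to move at about 1.5 N, fully in at 5 N.
- lamp_button_top (a point): Centre of the top of the grey round push button (30 in diameter, pressed straight down), 103 above the bench when out; it stands 6 above its dark steel collar (46 in diameter, 12 high).
- glass_dish: Bystander: loose open glass dish, 90 in diameter, 50 high. Origin: centre of the underside.
- scissors: Bystander: loose steel dissecting scissors lying flat, about 135 long and 70 across the finger rings, 7 high, blades along +x. Origin: at the pivot, on the bench.
- specimen_jar: Bystander: loose closed amber glass jar, 60 in diameter, 85 high. Origin: centre of the underside.

How it is judged (in metres and radians):
On the way, in this order (a step that is already met when the one before it is completed fails the run):
1. the dial's index mark stands still on the long line (horizontal distance between index_mark and target_line below 0.006 m and velocity of joint dial between -0.05 and 0.05 rad/s), for 0.3 s.
2. the button is pressed in (value of joint lamp_button above 0.0045 m), for 0.05 s.
3. the button is out again (value of joint lamp_button below 0.001 m), for 0.1 s.
At the end, for the whole second after the job is handed in: The index mark rests within 6 mm (about 6 degrees) of the long line's direction, the button has been pressed beyond 4.5 mm after that and is out again, and the dish, scissors and jar are within 15 mm of where they were (all of step 1 and value of joint lamp_button below 0.001 m and distance of each of glass_dish, scissors, specimen_jar from where it was at the start of the episode below 0.015 m); the robot touches nothing.
It fails at once if the button is pressed while the dial is off the long line (value of joint lamp_button above 0.003 m and not (horizontal distance between index_mark and target_line below 0.006 m)).
It fails at once if the dial's bar is pinched between the fingers (contact force between each of dial_c3, dial_c4 and the fingers above 1.5 N or contact force between each of dial_c5, dial_c6 and the fingers above 1.5 N).
It fails at once if the glass dish is moved or lifted (distance of glass_dish from where it was at the start of the episode above 0.015 m).
It fails at once if the scissors is moved or lifted (distance of scissors from where it was at the start of the episode above 0.015 m).
It fails at once if the jar is moved or lifted (distance of specimen_jar from where it was at the start of the episode above 0.015 m).
It also fails if it takes over 48 s, if anything falls off the work surface, if the arm or the gripper's body presses on something with over 40 N, if the wrist force passes 120 N, or if a joint passes its speed limit or range.

## Working session

There is one attempt and no reset: what is moved stays moved. The work goes in short steps, Python scripts to look and compute and a tool call to move; the robot and the scene stay as the last step left them, time stands still between calls to the robot, and variables do not carry over. Pictures are saved under pics/ and viewed, at most 10 in all, crops included, and the job is handed in when it is done.

Besides the shell and the picture viewer there is one more tool, called after ">>>" as name(argument=value, ...), one argument or row to a line, values as JSON. step_arm: Moves the arm, as the interface text tells. Shifts and turns lie within -1 to 1; 1 stands for 25 mm of shift or 0.1 rad of turn. Its arguments: {"type":"object","properties":{"plan":{"type":"array","items":{"type":"object","properties":{"x":{"type":"number"},"y":{"type":"number"},"z":{"type":"number"},"rx":{"type":"number"},"ry":{"type":"number"},"rz":{"type":"number"}}}},"jaw":{"type":"number"}},"required":["plan"]}

```bash
mkdir -p pics; ls
cat > h.py <<'E'
from cell import *
import numpy as np, cv2
def cam(n):
    c=read_camera(n); c['f']=c['image'].shape[0]/2/np.tan(np.radians(c['vfov'])/2); return c
def ray(c,u,v,z):
    R=np.array(c['R']);t=np.array(c['t']); o=-R.T@t
    d=R.T@np.array([(u-c['cx'])/c['f'],(v-c['cy'])/c['f'],1]); return o+d*(z-o[2])/d[2]
def proj(c,X):
    p=np.array(c['R'])@np.array(X)+c['t']; return p[:2]/p[2]*c['f']+[c['cx'],c['cy']]
def save(c,n): cv2.imwrite('pics/'+n,cv2.cvtColor(c['image'],cv2.COLOR_RGB2BGR))
E
python3 - <<'E'
from h import *
c=cam('top');save(c,'top1.png');print(c['R'],c['t'],c['f'])
s=state();print(s)
E
```

```text
pics
[[-1.64072166e-03 -9.99949012e-01  9.96396409e-03]
 [-9.91551082e-01  3.34387015e-04 -1.29716382e-01]
 [ 1.29706436e-01 -1.00926078e-02 -9.91501074e-01]] [  21.5690575   561.89993572 1102.74577576] 482.0298214034531
{'t': 0.05, 'joints': array([-1.34962849e+00,  4.91575811e-01,  1.55942077e+00, -8.00571502e-06,
        1.09172112e+00, -1.05639669e-01]), 'qvel': array([ 1.18015092e-04, -4.22690240e-04, -2.10925491e-04, -5.49335348e-04,
       -4.15293766e-05, -2.01922276e-03]), 'tau': array([ 2.44769188e-03, -6.14233875e+01, -2.58913493e+01,  6.94520795e-02,
        4.69298498e-02, -3.99737553e-05]), 'eef_pos': array([ 200.57289088, -591.64890441,  176.26155845]), 'tcp_rot': array([-3.14047314e+00, -1.11567319e-04,  3.26811132e-01]), 'ft_force': array([0.49357681, 0.25669569, 0.63065022]), 'moment': array([0.00319131, 0.00038028, 0.01500973]), 'grip_force': 0.0, 'opening': 1.0027146062340446}
```

View pics/top1.png

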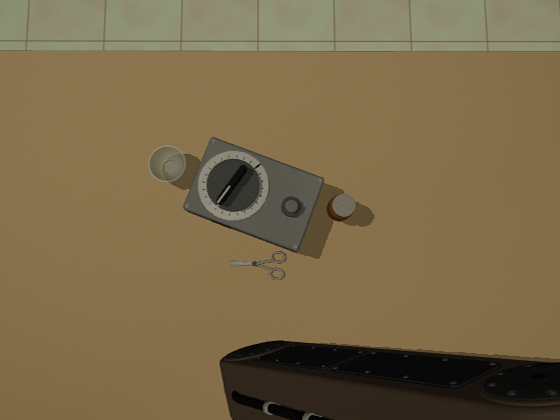

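The top view shows the unit yawed, the dial near (234,185), its white end near (220,202), the long line near (257,166) and the button near (292,206). The dish is at (167,163), the jar at (342,207) and the scissors at (258,265).

Run:
```python
from h import *
c=cam('top');im=c['image'];g=cv2.cvtColor(im,cv2.COLOR_RGB2GRAY)
cr=cv2.resize(im[125:260,150:330],None,fx=4.4,fy=4.4,interpolation=cv2.INTER_CUBIC)
cv2.imwrite('pics/c1.png',cr[:,:,::-1])
sat=im.max(2).astype(int)-im.min(2)
print(g[185,203],g[185,234],g[206,265],sat[185,203],im[185,203])
# ring outer
m=((g>125)&(sat<45)).astype(np.uint8); m[:, :185]=0;m[:,290:]=0;m[:140]=0;m[225:]=0
pts=cv2.findNonZero(m); h=cv2.convexHull(pts); e=cv2.fitEllipse(h);print(e)
C=ray(c,*e[0],87);print('dial',C, 'edge',np.linalg.norm(ray(c,e[0][0]+e[1][0]/2,e[0][1],87)-C))
for n,(u,v),z in [('btn',(292,206),103),('mark',(218.5,204),97),('line',(258,165),87)]:
    P=ray(c,u,v,z);d=P-C;print(n,P,np.hypot(*d[:2]),np.degrees(np.arctan2(d[1],d[0])))
```

```text
137 5 85 18 [141 138 123]
((232.59947204589844, 185.23794555664062), (68.76513671875, 69.3572998046875), 73.4291763305664)
dial [587.63703944 110.56345967  87.        ] edge 77.8575749002275
btn [538.37085749 -22.84950989 103.        ] 142.2187650458806 -110.26796830330032
mark [543.64308938 140.90030487  97.        ] 53.43960908299524 145.41107409081562
line [634.31556448  53.15453576  87.        ] 73.99100785853294 -50.885842971317146
```

View pics/c1.png

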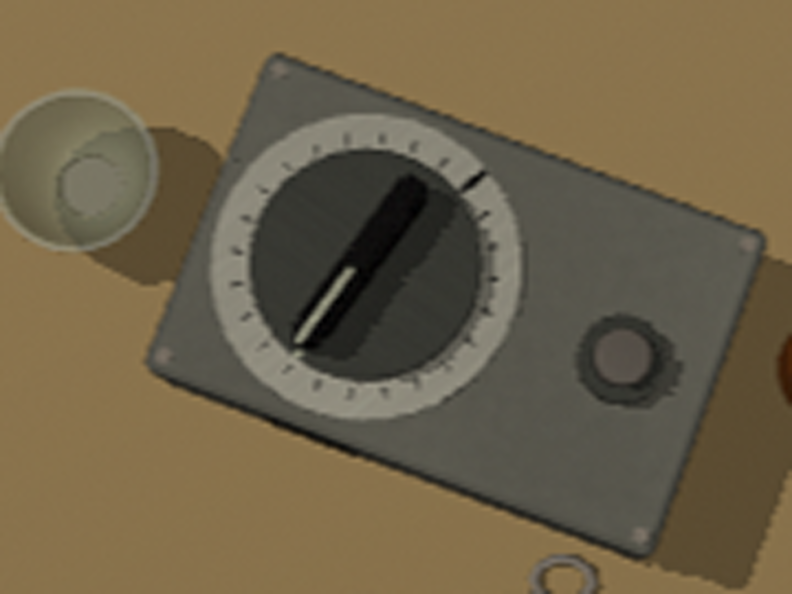

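The crop puts the index mark at about 145° and the long line at about −51°, so the dial needs about 164° anticlockwise. I'll push its tail with closed fingers. First I turn the wrist and shut the fingers.

>>> step_arm(
  plan=[
    {"rz": 0.93},
    {"rz": 0.93},
    {"rz": 0.93},
    {"rz": 0.93},
    {"rz": 0.93},
    {"rz": 0.93},
    {"rz": 0.93},
    {"rz": 0.93},
    {"rz": 0.93},
    {"rz": 0.93},
  ],
  jaw=1,
)

```text
schema error: expected keys x, y, z, rx, ry, rz
```

>>> step_arm(
  plan=[
    {"y": -0.5},
    {"y": -0.9},
    {"y": -0.9},
    {"y": -0.9},
    {"y": -0.9},
    {"y": -0.9},
    {"y": -0.9},
    {"y": -0.9},
    {"y": -0.9},
    {"y": -0.9},
  ],
)

```text
schema error: expected keys x, y, z, rx, ry, rz
```

>>> step_arm(
  plan=[
    {"y": -0.9},
    {"y": -0.9},
    {"y": -0.9},
    {"y": -0.9},
    {"y": -0.9},
    {"y": -0.9},
    {"y": -0.9},
    {"y": -0.9},
    {"y": -0.9},
    {"y": -0.9},
  ],
)

```text
schema error: expected keys x, y, z, rx, ry, rz
```

Run:
```python
from h import *
c=cam('top')
C=np.array([587.6,110.6])
a=ray(c,229.5,186.4,121);b=ray(c,218.2,203.4,121);d=b-a
print(a-[*C,0],b-[*C,0],np.degrees(np.arctan2(d[1],d[0])))
s=state();print(s['t'],s['joints'],s['eef_pos'],s['tcp_rot'],s['opening'])
```

```text
[ -8.00827556   4.27095524 121.        ] [-45.54506178  28.53755891 121.        ] 147.11833142025222
0.15 [-1.34960812e+00  4.91381901e-01  1.55931744e+00 -5.39619059e-05
  1.09170745e+00 -1.05605823e-01] [ 200.5866083  -591.70977393  176.41760417] [-3.14077800e+00 -3.82185005e-05  3.26818909e-01] 0.9995901344164719
```

All six keys are needed in every row.

>>> step_arm(
  plan=[
    {"x": 0, "y": 0, "z": 0, "rx": 0, "ry": 0, "rz": 0.93},
    {"x": 0, "y": 0, "z": 0, "rx": 0, "ry": 0, "rz": 0.93},
    {"x": 0, "y": 0, "z": 0, "rx": 0, "ry": 0, "rz": 0.93},
    {"x": 0, "y": 0, "z": 0, "rx": 0, "ry": 0, "rz": 0.93},
    {"x": 0, "y": 0, "z": 0, "rx": 0, "ry": 0, "rz": 0.93},
    {"x": 0, "y": 0, "z": 0, "rx": 0, "ry": 0, "rz": 0.93},
    {"x": 0, "y": 0, "z": 0, "rx": 0, "ry": 0, "rz": 0.93},
    {"x": 0, "y": 0, "z": 0, "rx": 0, "ry": 0, "rz": 0.93},
    {"x": 0, "y": 0, "z": 0, "rx": 0, "ry": 0, "rz": 0.93},
    {"x": 0, "y": 0, "z": 0, "rx": 0, "ry": 0, "rz": 0.93},
  ],
  jaw=1,
)

```text
t: 0.98
eef_pos: [200.6, -591.8, 176.6]
tcp_rot: [-3.141, 0.0, -0.608]
ft_force: [-0.4, -0.1, -0.5]
opening: 0.353
grip_force: 0.0
```

>>> step_arm(
  plan=[
    {"x": 0, "y": -0.5, "z": 0, "rx": 0, "ry": 0, "rz": 0},
    {"x": 0, "y": -0.9, "z": 0, "rx": 0, "ry": 0, "rz": 0},
    {"x": 0, "y": -0.9, "z": 0, "rx": 0, "ry": 0, "rz": 0},
    {"x": 0, "y": -0.9, "z": 0, "rx": 0, "ry": 0, "rz": 0},
    {"x": 0, "y": -0.9, "z": 0, "rx": 0, "ry": 0, "rz": 0},
    {"x": 0, "y": -0.9, "z": 0, "rx": 0, "ry": 0, "rz": 0},
    {"x": 0, "y": -0.9, "z": 0, "rx": 0, "ry": 0, "rz": 0},
    {"x": 0, "y": -0.9, "z": 0, "rx": 0, "ry": 0, "rz": 0},
    {"x": 0, "y": -0.9, "z": 0, "rx": 0, "ry": 0, "rz": 0},
    {"x": 0, "y": -0.9, "z": 0, "rx": 0, "ry": 0, "rz": 0},
  ],
)

```text
t: 1.82
eef_pos: [323.2, -413.0, 176.8]
tcp_rot: [-3.141, 0.0, -0.6]
ft_force: [1.2, -0.1, 0.2]
opening: 0.001
grip_force: 0.0
```

>>> step_arm(
  plan=[
    {"x": 0, "y": -0.9, "z": 0, "rx": 0, "ry": 0, "rz": 0},
    {"x": 0, "y": -0.9, "z": 0, "rx": 0, "ry": 0, "rz": 0},
    {"x": 0, "y": -0.9, "z": 0, "rx": 0, "ry": 0, "rz": 0},
    {"x": 0, "y": -0.9, "z": 0, "rx": 0, "ry": 0, "rz": 0},
    {"x": 0, "y": -0.9, "z": 0, "rx": 0, "ry": 0, "rz": 0},
    {"x": 0, "y": -0.9, "z": 0, "rx": 0, "ry": 0, "rz": 0},
    {"x": 0, "y": -0.9, "z": 0, "rx": 0, "ry": 0, "rz": 0},
    {"x": 0, "y": -0.9, "z": 0, "rx": 0, "ry": 0, "rz": 0},
    {"x": 0, "y": -0.9, "z": 0, "rx": 0, "ry": 0, "rz": 0},
    {"x": 0, "y": -0.9, "z": 0, "rx": 0, "ry": 0, "rz": 0},
  ],
)

```text
t: 2.65
eef_pos: [450.5, -227.7, 176.8]
tcp_rot: [-3.142, 0.0, -0.599]
ft_force: [-0.1, 0.7, -0.4]
opening: 0.004
grip_force: 0.0
```

Run:
```python
from h import *
s=state();print(s['t'],s['joints'],s['eef_pos'],s['tcp_rot'],s['opening'])
c=cam('wrist');save(c,'w1.png');print(np.array(c['R']).round(3),-np.array(c['R']).T@c['t'])
print(proj(c,[587.6,110.6,97]),proj(c,[538.4,-22.8,103]))
```

```text
2.65 [-5.98954615e-01  3.21012729e-01  1.84795514e+00  2.12124297e-05
  9.72829732e-01  1.57126252e+00] [ 450.49371459 -227.71260832  176.7942907 ] [-3.14157522e+00  2.04957797e-04 -5.99432755e-01] 0.0036933142111728436
[[-0.565 -0.825 -0.001]
 [-0.801  0.548  0.243]
 [-0.201  0.138 -0.97 ]] [ 506.47479517 -265.18052035  384.20361293]
[-122.06993731  283.76439044] [ 20.36755548 249.83800143]
```

View pics/w1.png

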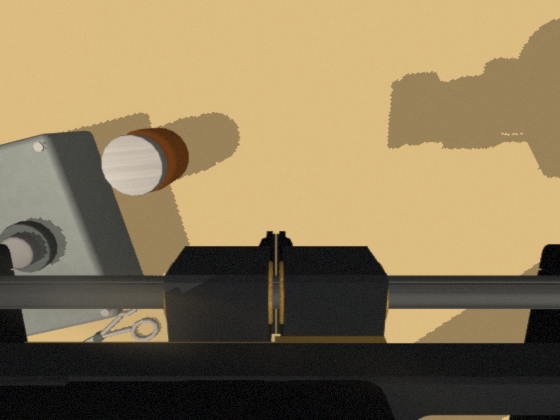

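The wrist view confirms the calibration: the button shows at about (20,250), where it projects. On to the dial.

>>> step_arm(
  plan=[
    {"x": -0.18, "y": -0.95, "z": 0, "rx": 0, "ry": 0, "rz": 0},
    {"x": -0.18, "y": -0.95, "z": 0, "rx": 0, "ry": 0, "rz": 0},
    {"x": -0.18, "y": -0.95, "z": 0, "rx": 0, "ry": 0, "rz": 0},
    {"x": -0.18, "y": -0.95, "z": 0, "rx": 0, "ry": 0, "rz": 0},
    {"x": -0.18, "y": -0.95, "z": 0, "rx": 0, "ry": 0, "rz": 0},
    {"x": -0.18, "y": -0.95, "z": 0, "rx": 0, "ry": 0, "rz": 0},
    {"x": -0.18, "y": -0.95, "z": 0, "rx": 0, "ry": 0, "rz": 0},
    {"x": -0.18, "y": -0.95, "z": 0, "rx": 0, "ry": 0, "rz": 0},
    {"x": -0.18, "y": -0.95, "z": 0, "rx": 0, "ry": 0, "rz": 0},
    {"x": -0.18, "y": -0.95, "z": 0, "rx": 0, "ry": 0, "rz": 0},
  ],
)

```text
t: 3.53
eef_pos: [547.7, -6.8, 176.7]
tcp_rot: [3.141, 0.0, -0.6]
ft_force: [1.4, 0.0, -1.0]
opening: 0.007
grip_force: 0.0
```

>>> step_arm(
  plan=[
    {"x": 0, "y": -0.91, "z": 0, "rx": 0, "ry": 0, "rz": 0},
    {"x": 0, "y": -0.91, "z": 0, "rx": 0, "ry": 0, "rz": 0},
    {"x": 0, "y": -0.91, "z": 0, "rx": 0, "ry": 0, "rz": 0},
    {"x": 0, "y": -0.91, "z": 0, "rx": 0, "ry": 0, "rz": 0},
    {"x": 0, "y": 0, "z": 0.3, "rx": 0, "ry": 0, "rz": 0},
    {"x": 0, "y": 0, "z": 0.3, "rx": 0, "ry": 0, "rz": 0},
    {"x": 0, "y": 0, "z": 0.3, "rx": 0, "ry": 0, "rz": 0},
    {"x": 0, "y": 0, "z": 0.3, "rx": 0, "ry": 0, "rz": 0},
    {"x": 0, "y": 0, "z": 0, "rx": 0, "ry": 0, "rz": 0},
    {"x": 0, "y": 0, "z": 0, "rx": 0, "ry": 0, "rz": 0},
  ],
)

```text
t: 4.37
eef_pos: [599.1, 65.8, 146.4]
tcp_rot: [3.141, 0.001, -0.604]
ft_force: [-0.1, -0.3, 0.9]
opening: 0.002
grip_force: 0.0
```

Run:
```python
from h import *
s=state();print(s['t'],s['joints'],s['eef_pos'],s['tcp_rot'],s['opening'])
c=cam('wrist');save(c,'w2.png')
print(proj(c,[587.6,110.6,97]),proj(c,[538.4,-22.8,103]),proj(c,s['eef_pos']))
```

```text
4.3667 [-4.06859799e-05  4.91012114e-01  1.64996863e+00 -1.99057872e-04
  1.00166063e+00  2.17452725e+00] [599.08064734  65.82370114 146.37310061] [ 3.14085933e+00  7.68200868e-04 -6.03664529e-01] 0.0017487888002821154
[237.726719   251.43614505] [421.91108856 209.68712125] [276.85729116 228.44604725]
```

View pics/w2.png

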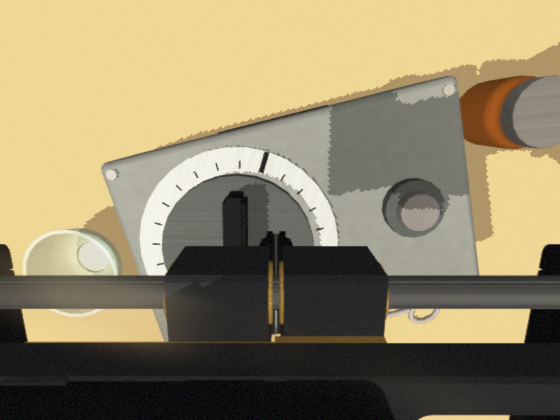

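The finger is at (277,232), about 30 mm clear of the bar at (235,193–245) and parallel to it. The long line shows at (265,162) and the button at (415,208). Now down, up to the bar, and start the arc.

>>> step_arm(
  plan=[
    {"x": -0.03, "y": 0, "z": 0.28, "rx": 0, "ry": 0, "rz": 0},
    {"x": -0.03, "y": 0, "z": 0.28, "rx": 0, "ry": 0, "rz": 0},
    {"x": -0.03, "y": 0, "z": 0.28, "rx": 0, "ry": 0, "rz": 0},
    {"x": -0.03, "y": 0, "z": 0.28, "rx": 0, "ry": 0, "rz": 0},
    {"x": 0, "y": 0, "z": 0.28, "rx": 0, "ry": 0, "rz": 0},
    {"x": 0, "y": 0, "z": 0.28, "rx": 0, "ry": 0, "rz": 0},
    {"x": 0, "y": -0.1, "z": 0, "rx": 0, "ry": 0, "rz": 0},
    {"x": 0, "y": -0.1, "z": 0, "rx": 0, "ry": 0, "rz": 0},
    {"x": 0, "y": -0.1, "z": 0, "rx": 0, "ry": 0, "rz": 0},
    {"x": 0, "y": -0.1, "z": 0, "rx": 0, "ry": 0, "rz": 0},
  ],
)

```text
t: 5.25
eef_pos: [603.2, 76.7, 105.2]
tcp_rot: [-3.141, -0.001, -0.603]
ft_force: [0.1, 0.0, 0.9]
opening: 0.003
grip_force: 0.0
```

>>> step_arm(
  plan=[
    {"x": 0.04, "y": -0.066, "z": 0, "rx": 0, "ry": 0, "rz": -0.5},
    {"x": 0.04, "y": -0.066, "z": 0, "rx": 0, "ry": 0, "rz": -0.5},
    {"x": 0.055, "y": -0.1, "z": 0, "rx": 0, "ry": 0, "rz": -0.75},
    {"x": 0.055, "y": -0.1, "z": 0, "rx": 0, "ry": 0, "rz": -0.75},
    {"x": 0.055, "y": -0.1, "z": 0, "rx": 0, "ry": 0, "rz": -0.75},
    {"x": 0.055, "y": -0.1, "z": 0, "rx": 0, "ry": 0, "rz": -0.75},
    {"x": 0.055, "y": -0.1, "z": 0, "rx": 0, "ry": 0, "rz": -0.75},
    {"x": 0.055, "y": -0.1, "z": 0, "rx": 0, "ry": 0, "rz": -0.75},
    {"x": 0.055, "y": -0.1, "z": 0, "rx": 0, "ry": 0, "rz": -0.75},
    {"x": 0.055, "y": -0.1, "z": 0, "rx": 0, "ry": 0, "rz": -0.75},
  ],
)

```text
t: 6.08
eef_pos: [621.8, 95.0, 105.2]
tcp_rot: [3.141, -0.001, 0.101]
ft_force: [0.2, 0.7, 0.3]
opening: 0.006
grip_force: 0.0
```

```bash
cat > pos.py <<'E'
from h import *
s=state();y=s['tcp_rot'][2];d=s['eef_pos'][:2]-[587.6,110.6]
u=np.array([np.cos(y),np.sin(y)]);n=np.array([-u[1],u[0]])
print(s['t'],s['joints'].round(3),s['eef_pos'].round(1),s['tcp_rot'].round(3),'u,n',d@u,d@n,s['ft_force'].round(1))
E
python3 pos.py
```

```text
6.0833 [ 0.047  0.571  1.625 -0.     0.945  1.517] [621.8  95.  105.2] [ 3.141e+00 -1.000e-03  1.010e-01] u,n 32.50276390439832 -19.00033929636615 [0.2 0.7 0.3]
```

Run:
```python
from h import *
c=cam('wrist');save(c,'w3.png')
```

```text
(no output)
```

View pics/w3.png

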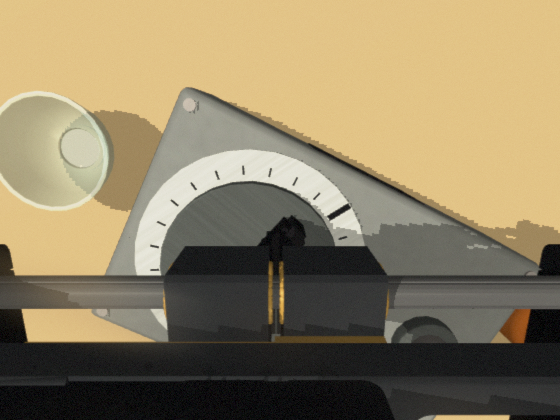

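Run:
```python
from h import *
c=cam('wrist');s=state()
print(proj(c,[587.6,110.6,97]),proj(c,[587.6,110.6,121]),proj(c,s['eef_pos']))
for a in (-34,0,6):
  print(a,proj(c,[587.6+48*np.cos(np.radians(a)),110.6+48*np.sin(np.radians(a)),121]))
w=cv2.resize(c['image'][180:260,220:340],None,fx=4,fy=4,interpolation=cv2.INTER_CUBIC)
w=cv2.convertScaleAbs(w,alpha=2.5)
e=cam('scene');p=proj(e,s['eef_pos']);print(p);u,v=p.astype(int)
g=cv2.resize(e['image'][max(v-60,0):v+40,max(u-80,0):u+80],(480,300),interpolation=cv2.INTER_CUBIC);g=cv2.convertScaleAbs(g,alpha=1.5)
cv2.imwrite('pics/w4.png',np.vstack([cv2.resize(w,(480,300)),g])[:,:,::-1])
```

```text
[248.93096022 272.33890889] [245.96712379 289.55382851] [277.6845397  229.74411792]
-34 [298.4964036  231.15912483]
0 [253.17086274 212.67993044]
6 [244.29706403 212.22465111]
[305.82632531 205.39737756]
```

View pics/w4.png

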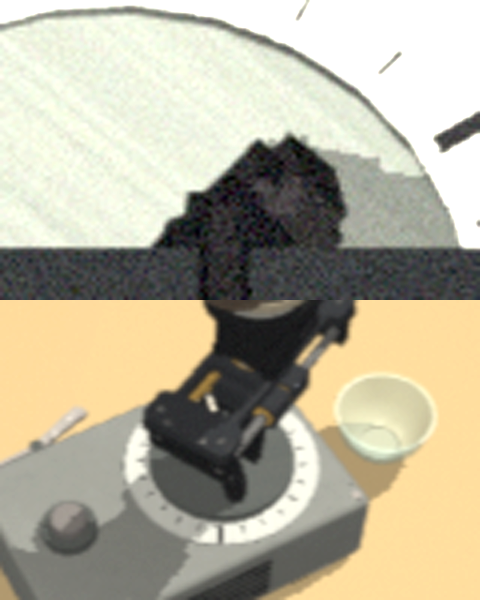

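Run:
```python
from h import *
c=cam('wrist');R=np.array(c['R']);D=c['depth']
def W(u,v):
    d=D[v,u]; return (R.T@(np.array([(u-c['cx'])/c['f']*d,(v-c['cy'])/c['f']*d,d])-c['t'])).round(0)
for v in range(214,248,4):
    print(v,[tuple(W(u,v).astype(int)) for u in range(258,312,6)])
```

```text
214 [(np.int64(628), np.int64(108), np.int64(97)), (np.int64(628), np.int64(104), np.int64(96)), (np.int64(628), np.int64(100), np.int64(95)), (np.int64(629), np.int64(96), np.int64(97)), (np.int64(630), np.int64(93), np.int64(98)), (np.int64(630), np.int64(89), np.int64(98)), (np.int64(630), np.int64(85), np.int64(96)), (np.int64(630), np.int64(81), np.int64(96)), (np.int64(631), np.int64(77), np.int64(96))]
218 [(np.int64(625), np.int64(108), np.int64(97)), (np.int64(625), np.int64(104), np.int64(96)), (np.int64(626), np.int64(100), np.int64(96)), (np.int64(626), np.int64(96), np.int64(97)), (np.int64(627), np.int64(92), np.int64(98)), (np.int64(628), np.int64(89), np.int64(98)), (np.int64(629), np.int64(85), np.int64(101)), (np.int64(628), np.int64(81), np.int64(96)), (np.int64(628), np.int64(77), np.int64(97))]
222 [(np.int64(623), np.int64(107), np.int64(98)), (np.int64(623), np.int64(104), np.int64(96)), (np.int64(624), np.int64(100), np.int64(97)), (np.int64(624), np.int64(96), np.int64(96)), (np.int64(627), np.int64(93), np.int64(107)), (np.int64(628), np.int64(89), np.int64(
[... 1958 characters left out ...]
)), (np.int64(632), np.int64(97), np.int64(155)), (np.int64(633), np.int64(94), np.int64(159)), (np.int64(634), np.int64(91), np.int64(160)), (np.int64(620), np.int64(85), np.int64(121)), (np.int64(620), np.int64(82), np.int64(120)), (np.int64(612), np.int64(75), np.int64(97))]
246 [(np.int64(656), np.int64(104), np.int64(226)), (np.int64(656), np.int64(102), np.int64(226)), (np.int64(633), np.int64(100), np.int64(165)), (np.int64(632), np.int64(97), np.int64(161)), (np.int64(657), np.int64(98), np.int64(226)), (np.int64(657), np.int64(96), np.int64(226)), (np.int64(657), np.int64(94), np.int64(225)), (np.int64(657), np.int64(93), np.int64(225)), (np.int64(657), np.int64(91), np.int64(226))]
```

```bash
cat > hm.py <<'E'
from h import *
def cloud(n):
    c=cam(n);R=np.array(c['R']);D=c['depth'];v,u=np.nonzero(D>0);d=D[v,u]
    P=np.stack([(u-c['cx'])/c['f']*d,(v-c['cy'])/c['f']*d,d],1)
    return (P-c['t'])@R
def grid(P,zmax=126,st=5):
    m=(P[:,2]<zmax)&(P[:,2]>80);P=P[m]
    for x in range(660,515,-st):
        row=''
        for y in range(180,35,-st):
            q=P[(abs(P[:,0]-x)<=st/2)&(abs(P[:,1]-y)<=st/2),2]
            row+='  . ' if len(q)==0 else '%3d '%q.max()
        print(x,row)
E
python3 - <<'E'
from hm import *
P=cloud('scene');print('y 180..40');grid(P)
q=P[(P[:,2]>126)&(P[:,2]<175)&(np.hypot(P[:,0]-588,P[:,1]-110)<60)]
for z in range(126,175,6):
    w=q[abs(q[:,2]-z)<3]
    if len(w):print(z,len(w),w.min(0).round(),w.max(0).round())
E
```

```text
y 180..40
660   .  85  85  89  89  85  86  89  89  87  87  90  86  90  90  87  87  89  88  89  88  90  89  86  87  86  85  85  83 
655  81  86  88  86  88  88  87  88  91  89  87  92  92  93  88  90  90  87  90  86  88  90  89  88  87  86  85  86  87 
650  87  84  86  88  88  88  89  91  92  90  88  92  93  99  94 100  95  95  88  87  87  87  88  91  88  87  89  86  87 
645  88  86  87  90  91  88  87  89  88  97  98  99  98 100  96  95 102  98  97  97  88  89  92  86  89  88  85  86  88 
640  86  86  89  88  89  88  87  90  99  99  97  97  97  98 102 100 102 100  98  98  97  98  90  90  88  88  88  87  86 
635  89  87  88  87  88  90  86 100  99  99  98  99  98 100 100  98  98  99  99  98  98 100 102  92  89  89  87  87  86 
630  87  88  89  88  93  91  97  99  97  99  99 100  98  99  99 100  98  98 118 123 122  98 101  96  97  91  89  90  87 
625  87  88  90  87  97  96  94  98  98  99 100 100  98  99  99  99 100 118 123 123 123 100 100  98  96  91  90  90  90 
620  88  88  87  89  96  97  96 100  97  98 100  99 101 100 101  98   . 120 123 122 120 116  99  99  97  90  90  92  88 
6
[... 1999 characters left out ...]
  .   .   .   .  87  91  88  87  88  89  89  87  91  86 
530   .   .   .   .   .   .   .   .   .   .   .   .   .   .   .   .   .   .   .  88  90  90  90  89  88  87  90  85  89 
525   .   .   .   .   .   .   .   .   .   .   .   .   .   .   .   .   .   .  86  89  88  87  89  88  90  87   .  89  87 
520   .   .   .   .   .   .   .   .   .   .   .   .   .   .   .   .   .  86  90  88  90  88  87  88  85  85  85  87  87 
126 2 [555. 127. 126.] [565. 127. 126.]
144 7 [620.  89. 142.] [635.  98. 147.]
150 9 [621.  89. 147.] [635.  99. 153.]
156 7 [625.  88. 153.] [635.  98. 159.]
162 11 [628.  87. 159.] [635. 104. 164.]
168 9 [631.  87. 166.] [635. 103. 171.]
174 3 [632.  85. 173.] [634. 102. 174.]
```

The height map explains it: the real fingertip ends at z≈142, not at the reported 105, so the finger swept over the bar without moving it (tail still at about −35°). I'll go back to the clockwise side and come down about 37 mm further, in steps, watching the force.

>>> step_arm(
  plan=[
    {"x": -0.056, "y": 0.11, "z": 0, "rx": 0, "ry": 0, "rz": 0.7},
    {"x": -0.056, "y": 0.11, "z": 0, "rx": 0, "ry": 0, "rz": 0.7},
    {"x": -0.056, "y": 0.11, "z": 0, "rx": 0, "ry": 0, "rz": 0.7},
    {"x": -0.056, "y": 0.11, "z": 0, "rx": 0, "ry": 0, "rz": 0.7},
    {"x": -0.056, "y": 0.11, "z": 0, "rx": 0, "ry": 0, "rz": 0.7},
    {"x": -0.056, "y": 0.11, "z": 0, "rx": 0, "ry": 0, "rz": 0.7},
    {"x": -0.056, "y": 0.11, "z": 0, "rx": 0, "ry": 0, "rz": 0.7},
    {"x": -0.056, "y": 0.11, "z": 0, "rx": 0, "ry": 0, "rz": 0.7},
    {"x": -0.056, "y": 0.11, "z": 0, "rx": 0, "ry": 0, "rz": 0.7},
    {"x": -0.056, "y": 0.11, "z": 0, "rx": 0, "ry": 0, "rz": 0.7},
  ],
)

```text
t: 7.17
eef_pos: [602.1, 71.0, 104.9]
tcp_rot: [3.142, -0.0, -0.609]
ft_force: [-0.5, 0.1, -0.1]
opening: 0.006
grip_force: 0.0
```

>>> step_arm(
  plan=[
    {"x": 0, "y": 0, "z": 0.1, "rx": 0, "ry": 0, "rz": 0},
    {"x": 0, "y": 0, "z": 0.1, "rx": 0, "ry": 0, "rz": 0},
    {"x": 0, "y": 0, "z": 0.1, "rx": 0, "ry": 0, "rz": 0},
    {"x": 0, "y": 0, "z": 0.1, "rx": 0, "ry": 0, "rz": 0},
    {"x": 0, "y": 0, "z": 0.1, "rx": 0, "ry": 0, "rz": 0},
    {"x": 0, "y": 0, "z": 0.1, "rx": 0, "ry": 0, "rz": 0},
    {"x": 0, "y": 0, "z": 0.1, "rx": 0, "ry": 0, "rz": 0},
    {"x": 0, "y": 0, "z": 0.1, "rx": 0, "ry": 0, "rz": 0},
    {"x": 0, "y": 0, "z": 0, "rx": 0, "ry": 0, "rz": 0},
    {"x": 0, "y": 0, "z": 0, "rx": 0, "ry": 0, "rz": 0},
  ],
)

```text
t: 8.0
eef_pos: [602.2, 71.3, 84.7]
tcp_rot: [3.141, 0.0, -0.603]
ft_force: [-0.3, 0.5, -0.1]
opening: 0.006
grip_force: 0.0
```

```bash
python3 pos.py
cat > tip.py <<'E'
from hm import *
# finger points around tcp in wrist cloud: tool-frame offsets, heights
s=state();y=s['tcp_rot'][2];u=np.array([np.cos(y),np.sin(y)]);n=np.array([-u[1],u[0]])
for cn in ('scene','wrist'):
    P=cloud(cn);d=P[:,:2]-s['eef_pos'][:2];a=d@u;b=d@n
    for z in range(96,180,6):
        m=(abs(P[:,2]-z)<=3)&(abs(a)<16)&(abs(b)<16)
        if m.sum():print(cn,z,m.sum(),'u %.0f..%.0f n %.0f..%.0f'%(a[m].min(),a[m].max(),b[m].min(),b[m].max()))
E
python3 tip.py
```

```text
8.0 [ 0.009  0.568  1.701 -0.     0.873  2.183] [602.2  71.3  84.7] [ 3.141  0.    -0.603] u,n 34.31259296394025 -24.09903253410917 [-0.3  0.5 -0.1]
scene 96 103 u -16..15 n -16..16
scene 102 25 u -12..12 n -16..16
scene 108 3 u -5..11 n 16..16
scene 114 5 u -6..12 n 15..16
scene 120 5 u 4..11 n -2..16
scene 126 5 u 9..12 n -4..6
scene 132 9 u 9..14 n -5..6
scene 138 13 u -5..13 n -7..8
scene 144 9 u -4..14 n -8..7
scene 150 14 u -1..14 n -9..7
scene 156 13 u 10..14 n -8..10
scene 162 15 u 9..13 n -10..9
scene 168 13 u 11..14 n -10..11
scene 174 6 u 11..15 n -8..9
wrist 96 1624 u -7..16 n -16..16
wrist 102 23 u -3..10 n 16..16
wrist 108 10 u -1..10 n 16..16
wrist 114 15 u -1..10 n 16..16
wrist 120 25 u 2..11 n -3..16
wrist 126 78 u 9..11 n -4..6
wrist 132 91 u 9..12 n -6..7
wrist 138 146 u 9..12 n -7..8
wrist 144 101 u 9..12 n -7..8
wrist 150 95 u 1..11 n -2..3
wrist 156 59 u 9..12 n -1..3
wrist 162 32 u 9..11 n -1..3
wrist 168 25 u 9..10 n -0..2
wrist 174 50 u -11..10 n -1..3
```

Offset confirmed at about 37 mm: the tip is at 122 with the TCP at 84.7, with no contact, and the tip is about ±5 mm thick. Lower 17.5 mm more, approach, and push the arc.

>>> step_arm(
  plan=[
    {"x": 0, "y": 0, "z": 0.14, "rx": 0, "ry": 0, "rz": 0},
    {"x": 0, "y": 0, "z": 0.14, "rx": 0, "ry": 0, "rz": 0},
    {"x": 0, "y": 0, "z": 0.14, "rx": 0, "ry": 0, "rz": 0},
    {"x": 0, "y": 0, "z": 0.14, "rx": 0, "ry": 0, "rz": 0},
    {"x": 0, "y": 0, "z": 0.14, "rx": 0, "ry": 0, "rz": 0},
    {"x": 0, "y": -0.1, "z": 0, "rx": 0, "ry": 0, "rz": 0},
    {"x": 0, "y": -0.1, "z": 0, "rx": 0, "ry": 0, "rz": 0},
    {"x": 0, "y": -0.1, "z": 0, "rx": 0, "ry": 0, "rz": 0},
    {"x": 0, "y": -0.1, "z": 0, "rx": 0, "ry": 0, "rz": 0},
    {"x": 0, "y": 0, "z": 0, "rx": 0, "ry": 0, "rz": 0},
  ],
)

```text
t: 8.93
eef_pos: [608.3, 79.4, 67.4]
tcp_rot: [3.141, -0.001, -0.603]
ft_force: [0.7, -3.3, -0.7]
opening: 0.003
grip_force: 1.3
```

>>> step_arm(
  plan=[
    {"x": 0.025, "y": -0.07, "z": 0, "rx": 0, "ry": 0, "rz": -0.5},
    {"x": 0.025, "y": -0.07, "z": 0, "rx": 0, "ry": 0, "rz": -0.5},
    {"x": 0.025, "y": -0.07, "z": 0, "rx": 0, "ry": 0, "rz": -0.5},
    {"x": 0.025, "y": -0.07, "z": 0, "rx": 0, "ry": 0, "rz": -0.5},
    {"x": 0.025, "y": -0.07, "z": 0, "rx": 0, "ry": 0, "rz": -0.5},
    {"x": 0.025, "y": -0.07, "z": 0, "rx": 0, "ry": 0, "rz": -0.5},
    {"x": 0.025, "y": -0.07, "z": 0, "rx": 0, "ry": 0, "rz": -0.5},
    {"x": 0.025, "y": -0.07, "z": 0, "rx": 0, "ry": 0, "rz": -0.5},
    {"x": 0.025, "y": -0.07, "z": 0, "rx": 0, "ry": 0, "rz": -0.5},
    {"x": 0.025, "y": -0.07, "z": 0, "rx": 0, "ry": 0, "rz": -0.5},
  ],
)

```text
t: 9.77
eef_pos: [620.4, 92.8, 67.4]
tcp_rot: [3.141, -0.001, -0.101]
ft_force: [1.2, -4.2, -0.5]
opening: 0.005
grip_force: 2.5
```

```bash
cat > bar.py <<'E'
from hm import *
# bar angle from points at bar-top height within 60 of the axis
for cn in ('scene','top','wrist'):
    P=cloud(cn);d=P[:,:2]-[587.6,110.6];r=np.hypot(*d.T)
    m=(abs(P[:,2]-121)<4)&(r<58);q=d[m]
    if m.sum()<6: print(cn,m.sum());continue
    w,V=np.linalg.eigh(np.cov(q.T));v=V[:,1]
    print(cn,m.sum(),'axis deg',np.degrees(np.arctan2(v[1],v[0])),'mean',q.mean(0).round(1),'spread',np.sqrt(w).round(1))
E
python3 pos.py; python3 bar.py
```

```text
9.7667 [ 4.400e-02  6.150e-01  1.660e+00 -1.000e-03  8.660e-01  1.716e+00] [620.4  92.8  67.4] [ 3.141e+00 -1.000e-03 -1.010e-01] u,n 34.420825728423466 -14.376826483346417 [ 1.2 -4.2 -0.5]
scene 74 axis deg 175.2817823876254 mean [12.8 -8.1] spread [ 8.1 32.2]
top 0
wrist 489 axis deg 81.95091882823381 mean [45.3 -7.7] spread [1.4 8.9]
```

It's pushing now, at about 4 N, with the finger flush on the bar. Continue the arc.

>>> step_arm(
  plan=[
    {"x": 0.038, "y": -0.104, "z": 0, "rx": 0, "ry": 0, "rz": -0.75},
    {"x": 0.038, "y": -0.104, "z": 0, "rx": 0, "ry": 0, "rz": -0.75},
    {"x": 0.038, "y": -0.104, "z": 0, "rx": 0, "ry": 0, "rz": -0.75},
    {"x": 0.038, "y": -0.104, "z": 0, "rx": 0, "ry": 0, "rz": -0.75},
    {"x": 0.038, "y": -0.104, "z": 0, "rx": 0, "ry": 0, "rz": -0.75},
    {"x": 0.038, "y": -0.104, "z": 0, "rx": 0, "ry": 0, "rz": -0.75},
    {"x": 0.038, "y": -0.104, "z": 0, "rx": 0, "ry": 0, "rz": -0.75},
    {"x": 0.038, "y": -0.104, "z": 0, "rx": 0, "ry": 0, "rz": -0.75},
    {"x": 0.038, "y": -0.104, "z": 0, "rx": 0, "ry": 0, "rz": -0.75},
    {"x": 0.038, "y": -0.104, "z": 0, "rx": 0, "ry": 0, "rz": -0.75},
  ],
)

```text
t: 10.75
eef_pos: [623.2, 119.9, 67.4]
tcp_rot: [3.141, 0.0, 0.649]
ft_force: [0.2, -5.9, -0.6]
opening: 0.002
grip_force: 1.9
```

>>> step_arm(
  plan=[
    {"x": 0.038, "y": -0.104, "z": 0, "rx": 0, "ry": 0, "rz": -0.75},
    {"x": 0.038, "y": -0.104, "z": 0, "rx": 0, "ry": 0, "rz": -0.75},
    {"x": 0.038, "y": -0.104, "z": 0, "rx": 0, "ry": 0, "rz": -0.75},
    {"x": 0.038, "y": -0.104, "z": 0, "rx": 0, "ry": 0, "rz": -0.75},
    {"x": 0.038, "y": -0.104, "z": 0, "rx": 0, "ry": 0, "rz": -0.75},
    {"x": 0.038, "y": -0.104, "z": 0, "rx": 0, "ry": 0, "rz": -0.75},
    {"x": 0.038, "y": -0.104, "z": 0, "rx": 0, "ry": 0, "rz": -0.75},
    {"x": 0.038, "y": -0.104, "z": 0, "rx": 0, "ry": 0, "rz": -0.75},
    {"x": 0.038, "y": -0.104, "z": 0, "rx": 0, "ry": 0, "rz": -0.75},
    {"x": 0.038, "y": -0.104, "z": 0, "rx": 0, "ry": 0, "rz": -0.75},
  ],
)

```text
t: 11.58
eef_pos: [607.8, 142.0, 67.6]
tcp_rot: [3.14, -0.0, 1.399]
ft_force: [2.8, -2.7, -1.1]
opening: 0.004
grip_force: 1.8
```

```bash
python3 pos.py; python3 bar.py
python3 - <<'E'
from h import *
c=cam('scene');save(c,'s5.png')
print(proj(c,[587.6,110.6,97]))
E
```

```text
11.5833 [ 0.124  0.61   1.67  -0.     0.86   0.296] [607.8 142.   67.6] [ 3.14  -0.     1.399] u,n 34.3937222873337 -14.552185041021769 [ 2.8 -2.7 -1.1]
scene 207 axis deg 79.67485937789428 mean [  3.  -10.5] spread [ 6.7 25.9]
top 84 axis deg 82.82498541611267 mean [ -3.  -37.4] spread [4.4 8.2]
wrist 380 axis deg 169.7676867429784 mean [13.2 45.2] spread [0.9 9. ]
[298.73006049 196.08798615]
```

View pics/s5.png

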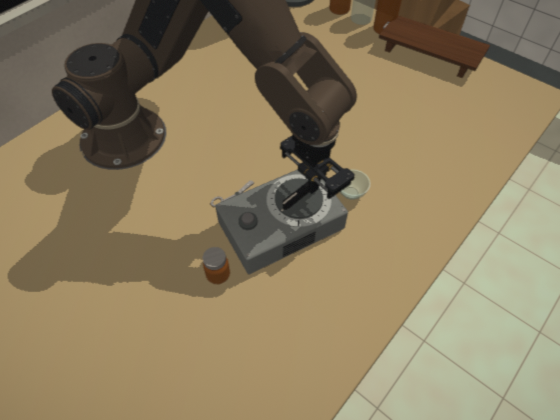

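The scene shows the bar turned to about 80°, equal to the tool yaw, with the pointed end coming round towards the long line at (299,222). Turn another 0.7 rad, slowing, and measure the line.

>>> step_arm(
  plan=[
    {"x": 0.038, "y": -0.104, "z": 0, "rx": 0, "ry": 0, "rz": -0.75},
    {"x": 0.038, "y": -0.104, "z": 0, "rx": 0, "ry": 0, "rz": -0.75},
    {"x": 0.038, "y": -0.104, "z": 0, "rx": 0, "ry": 0, "rz": -0.75},
    {"x": 0.038, "y": -0.104, "z": 0, "rx": 0, "ry": 0, "rz": -0.75},
    {"x": 0.038, "y": -0.104, "z": 0, "rx": 0, "ry": 0, "rz": -0.75},
    {"x": 0.038, "y": -0.104, "z": 0, "rx": 0, "ry": 0, "rz": -0.75},
    {"x": 0.038, "y": -0.104, "z": 0, "rx": 0, "ry": 0, "rz": -0.75},
    {"x": 0.038, "y": -0.104, "z": 0, "rx": 0, "ry": 0, "rz": -0.75},
    {"x": 0.038, "y": -0.104, "z": 0, "rx": 0, "ry": 0, "rz": -0.75},
    {"x": 0, "y": 0, "z": 0, "rx": 0, "ry": 0, "rz": 0},
  ],
)

```text
t: 12.62
eef_pos: [583.6, 147.6, 67.6]
tcp_rot: [3.141, 0.0, 2.072]
ft_force: [2.7, 0.0, -0.0]
opening: 0.005
grip_force: 1.1
```

```bash
python3 pos.py; python3 bar.py
python3 - <<'E'
from h import *
for n in ('top','scene'):
    c=cam(n);g=cv2.cvtColor(c['image'],cv2.COLOR_RGB2GRAY)
    C=np.array([587.6,110.6])
    # dark profile round the ring at r=72..77 (only the long line reaches there)
    best=[]
    for a in np.arange(-80,-20,1.):
        q=[]
        for r in (72,74,76):
            u,v=proj(c,[*(C+r*np.array([np.cos(np.radians(a)),np.sin(np.radians(a))])),87])
            q.append(cv2.getRectSubPix(g,(1,1),(float(u),float(v)))[0,0])
        best.append((a,np.mean(q)))
    b=np.array(best);w=np.clip(np.median(b[:,1])-25-b[:,1],0,None)
    print(n,(b[:,0]*w).sum()/w.sum(),b[w>0].round(0).tolist())
    # white mark/line on bar top
    im=c['image'];crop=cv2.resize(im[130:250,180:300] if n=='top' else im[150:240,245:365],(400,400 if n=='top' else 300),interpolation=cv2.INTER_CUBIC)
    cv2.imwrite(f'pics/f_{n}.png',crop[:,:,::-1])
a=cv2.imread('pics/f_top.png');b=cv2.imread('pics/f_scene.png');b=cv2.copyMakeBorder(b,0,100,0,0,0)
cv2.imwrite('pics/f6.png',np.hstack([a,b]))
E
```

```text
12.6167 [ 0.138  0.584  1.727  0.     0.83  -0.364] [583.6 147.6  67.6] [3.141 0.    2.072] u,n 34.33626649902361 -14.244998179985808 [ 2.7  0.  -0. ]
scene 215 axis deg 120.23353816661513 mean [ 4.6 -3.4] spread [ 5.8 28.9]
top 106 axis deg 127.38858730011253 mean [ 17.7 -29.5] spread [ 4.3 10.6]
wrist 374 axis deg -151.72236683068863 mean [-16.6  44.1] spread [0.9 8.8]
top -46.764822134387366 [[-53.0, 125.0], [-52.0, 73.0], [-51.0, 36.0], [-50.0, 57.0], [-49.0, 109.0], [-41.0, 126.0], [-40.0, 120.0], [-39.0, 119.0], [-38.0, 117.0], [-37.0, 113.0], [-36.0, 119.0], [-35.0, 122.0], [-34.0, 120.0], [-33.0, 122.0], [-32.0, 126.0], [-31.0, 128.0], [-30.0, 124.0], [-29.0, 127.0]]
scene -51.7682119205298 [[-53.0, 99.0], [-52.0, 71.0], [-51.0, 91.0], [-50.0, 110.0]]
```

View pics/f6.png

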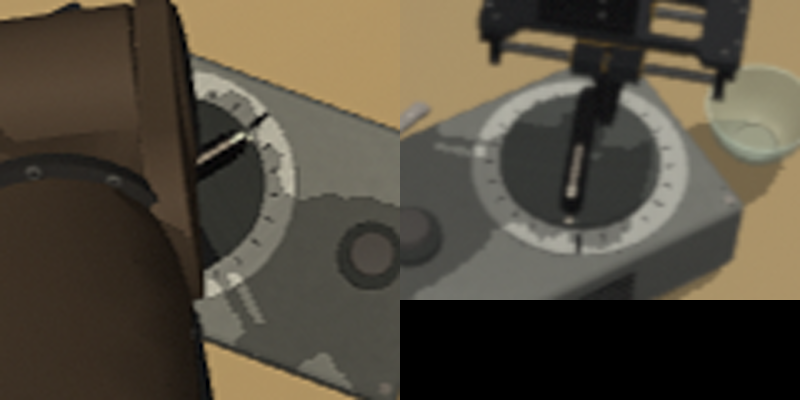

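The top view puts the long line at −51° and the scene view at −51.8°. The index mark, at scene crop (570,218), is still about 10° short of the line at (578,243). Nudge 0.16 rad.

>>> step_arm(
  plan=[
    {"x": 0.011, "y": -0.027, "z": 0, "rx": 0, "ry": 0, "rz": -0.2},
    {"x": 0.011, "y": -0.027, "z": 0, "rx": 0, "ry": 0, "rz": -0.2},
    {"x": 0.011, "y": -0.027, "z": 0, "rx": 0, "ry": 0, "rz": -0.2},
    {"x": 0.011, "y": -0.027, "z": 0, "rx": 0, "ry": 0, "rz": -0.2},
    {"x": 0.011, "y": -0.027, "z": 0, "rx": 0, "ry": 0, "rz": -0.2},
    {"x": 0.011, "y": -0.027, "z": 0, "rx": 0, "ry": 0, "rz": -0.2},
    {"x": 0.011, "y": -0.027, "z": 0, "rx": 0, "ry": 0, "rz": -0.2},
    {"x": 0.011, "y": -0.027, "z": 0, "rx": 0, "ry": 0, "rz": -0.2},
    {"x": 0, "y": 0, "z": 0, "rx": 0, "ry": 0, "rz": 0},
    {"x": 0, "y": 0, "z": 0, "rx": 0, "ry": 0, "rz": 0},
  ],
)

```text
t: 13.7
eef_pos: [577.4, 146.4, 67.3]
tcp_rot: [-3.141, -0.0, 2.232]
ft_force: [2.3, 1.8, 2.6]
opening: 0.004
grip_force: 1.6
```

```bash
cat > mark.py <<'E'
from h import *
C=np.array([587.6,110.6])
def prof(c,g,rs,z,A):
    o=[]
    for a in A:
        d=np.array([np.cos(np.radians(a)),np.sin(np.radians(a))])
        o.append(np.mean([cv2.getRectSubPix(g,(1,1),tuple(map(float,proj(c,[*(C+r*d),z]))))[0,0] for r in rs]))
    return np.array(o)
A=np.arange(-75,-38,1.)
for n in ('top','scene'):
    c=cam(n);g=cv2.cvtColor(c['image'],cv2.COLOR_RGB2GRAY).astype(np.float32)
    for nm,rs,z,sg in (('line',(72,74,76),87,-1),('mark',(57,58.5),97,1),('barline',(25,30,35,40,45),121,1)):
        p=prof(c,g,rs,z,A)*sg;w=np.clip(p-np.median(p)-0.4*(p.max()-np.median(p)),0,None)
        k=p.argmax();w[abs(A-A[k])>5]=0
        print(n,nm,round((A*w).sum()/w.sum(),1),p[k],np.median(p))
E
python3 mark.py; python3 pos.py; python3 bar.py
```

```text
top line -51.0 -38.77155 -169.51039
top mark -46.7 117.79376 64.236046
top barline -48.4 130.8423 30.246979
scene line -52.0 -77.712906 -163.41272
scene mark -49.8 106.273605 63.217903
scene barline -49.9 117.47998 48.699257
13.8 [ 0.137  0.578  1.742 -0.     0.822 -0.523] [577.4 146.4  67.2] [-3.141 -0.     2.232] u,n 34.50052995607007 -13.940905503202835 [3.  1.8 3.2]
scene 226 axis deg 129.5254634735519 mean [ 4.2 -2.9] spread [ 5.9 29.3]
top 91 axis deg 140.70323955402566 mean [ 24.3 -28.3] spread [4.3 9. ]
wrist 365 axis deg -142.3851935148249 mean [-23.3  41.1] spread [0.8 8.8]
```

The mark reads about 2° past the line in both views, within tolerance. Back off, lift, move over by the button, and check the dial with a clear view.

>>> step_arm(
  plan=[
    {"x": 0, "y": 0.1, "z": 0, "rx": 0, "ry": 0, "rz": 0},
    {"x": 0, "y": 0.2, "z": 0, "rx": 0, "ry": 0, "rz": 0},
    {"x": 0, "y": 0.2, "z": 0, "rx": 0, "ry": 0, "rz": 0},
    {"x": 0, "y": 0, "z": -0.2, "rx": 0, "ry": 0, "rz": 0},
    {"x": 0, "y": 0, "z": -0.6, "rx": 0, "ry": 0, "rz": 0},
    {"x": 0, "y": 0, "z": -0.8, "rx": 0, "ry": 0, "rz": 0},
    {"x": 0, "y": 0, "z": -0.8, "rx": 0, "ry": 0, "rz": 0},
    {"x": 0, "y": 0, "z": -0.6, "rx": 0, "ry": 0, "rz": 0},
    {"x": 0, "y": 0, "z": 0, "rx": 0, "ry": 0, "rz": 0},
    {"x": 0, "y": 0, "z": 0, "rx": 0, "ry": 0, "rz": 0},
  ],
)

```text
t: 14.78
eef_pos: [587.5, 154.1, 142.7]
tcp_rot: [3.141, 0.001, 2.232]
ft_force: [-0.2, -0.5, -0.2]
opening: 0.007
grip_force: 0.0
```

>>> step_arm(
  plan=[
    {"x": -0.49, "y": -0.65, "z": 0, "rx": 0, "ry": 0, "rz": 0},
    {"x": -0.49, "y": -0.65, "z": 0, "rx": 0, "ry": 0, "rz": 0},
    {"x": -0.49, "y": -0.65, "z": 0, "rx": 0, "ry": 0, "rz": 0},
    {"x": -0.49, "y": -0.65, "z": 0, "rx": 0, "ry": 0, "rz": 0},
    {"x": -0.49, "y": -0.65, "z": 0, "rx": 0, "ry": 0, "rz": 0},
    {"x": -0.49, "y": -0.65, "z": 0, "rx": 0, "ry": 0, "rz": 0},
    {"x": -0.49, "y": -0.65, "z": 0, "rx": 0, "ry": 0, "rz": 0},
    {"x": -0.49, "y": -0.65, "z": 0, "rx": 0, "ry": 0, "rz": 0},
    {"x": -0.49, "y": -0.69, "z": 0, "rx": 0, "ry": 0, "rz": 0},
    {"x": 0, "y": 0, "z": 0, "rx": 0, "ry": 0, "rz": 0},
  ],
)

```text
t: 15.62
eef_pos: [537.5, -25.8, 141.1]
tcp_rot: [-3.139, -0.001, 2.23]
ft_force: [0.7, -0.2, 0.4]
opening: 0.003
grip_force: 0.0
```

```bash
python3 mark.py; python3 pos.py; python3 bar.py; python3 tip.py
python3 - <<'E'
from h import *
from hm import cloud
t=cam('top')['image'][130:250,180:320];s=cam('scene')['image'][150:260,205:365]
t=cv2.resize(t,(400,343),interpolation=cv2.INTER_CUBIC);s=cv2.resize(s,(400,275),interpolation=cv2.INTER_CUBIC)
cv2.imwrite('pics/g7.png',np.hstack([t,cv2.copyMakeBorder(s,0,68,0,0,0)])[:,:,::-1])
for n in ('scene','top','wrist'):
    P=cloud(n);m=(abs(P[:,2]-103)<3)&(np.hypot(P[:,0]-538.4,P[:,1]+22.8)<25)
    print(n,m.sum(),P[m].mean(0) if m.sum() else '', P[m].min(0) if m.sum() else '', P[m].max(0) if m.sum() else '')
E
```

```text
top line -53.0 -31.61106 -49.832855
top mark -46.7 111.879456 62.685043
top barline -48.4 158.14307 32.092705
scene line -51.9 -79.48746 -164.92122
scene mark -50.0 111.517784 67.77543
scene barline -49.9 142.28572 52.712353
15.7167 [-0.167  0.411  1.811 -0.     0.921 -0.826] [538.4 -23.7 141.4] [-3.141e+00 -1.000e-03  2.230e+00] u,n -76.0340393323145 121.14888342310695 [-0.  -0.2 -0.3]
scene 215 axis deg 130.720149111732 mean [ 4.7 -4.5] spread [ 4.6 30.1]
top 310 axis deg 130.56874302711051 mean [ 1.3 -0.7] spread [ 4.6 28.7]
wrist 4261 axis deg 130.5282978312091 mean [-0.4 -0.6] spread [ 4.6 28.6]
scene 96 41 u -16..15 n -16..16
scene 102 25 u -14..15 n -16..15
scene 108 94 u -15..14 n -14..13
scene 114 3 u -8..7 n -9..7
wrist 96 444 u -16..16 n -16..16
wrist 102 114 u -12..16 n -15..14
wrist 108 1144 u -12..16 n -15..13
scene 48 [543.85883613 -23.23688328 103.74337612] [525.69768377 -41.95683767 100.02161037] [558.93380374  -2.00031776 105.94568705]
top 0   
wrist 409 [536.41856406 -18.43852589 104.99174991] [523.53588348 -34.55874059 100.3011112 ] [553.10294746  -5.38448647 105.99960203]
```

View pics/g7.png

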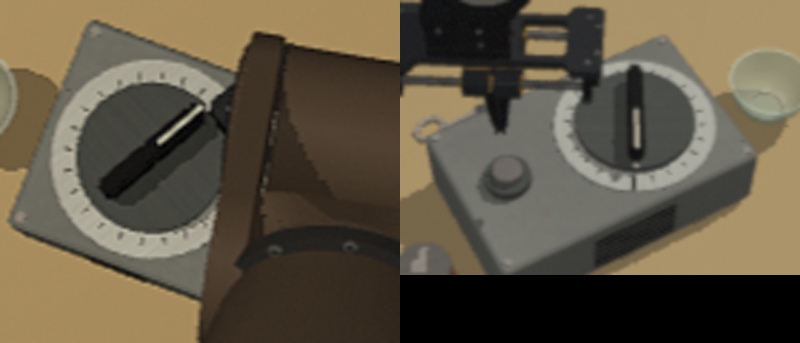

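Three bar fits agree on −49.4°, with the line at −51 to −52°, so the dial is within about 2.5° (limit ~6°). The right-hand view shows the finger above the button at (507,170). Descend to just above it.

>>> step_arm(
  plan=[
    {"x": 0.04, "y": 0, "z": 0.29, "rx": 0, "ry": 0, "rz": 0},
    {"x": 0.04, "y": 0, "z": 0.29, "rx": 0, "ry": 0, "rz": 0},
    {"x": 0, "y": 0, "z": 0.29, "rx": 0, "ry": 0, "rz": 0},
    {"x": 0, "y": 0, "z": 0.29, "rx": 0, "ry": 0, "rz": 0},
    {"x": 0, "y": 0, "z": 0.29, "rx": 0, "ry": 0, "rz": 0},
    {"x": 0, "y": 0, "z": 0.29, "rx": 0, "ry": 0, "rz": 0},
    {"x": 0, "y": 0, "z": 0.29, "rx": 0, "ry": 0, "rz": 0},
    {"x": 0, "y": 0, "z": 0.29, "rx": 0, "ry": 0, "rz": 0},
    {"x": 0, "y": 0, "z": 0, "rx": 0, "ry": 0, "rz": 0},
    {"x": 0, "y": 0, "z": 0, "rx": 0, "ry": 0, "rz": 0},
  ],
)

```text
t: 17.05
eef_pos: [537.6, -21.8, 83.9]
tcp_rot: [-3.141, -0.0, 2.232]
ft_force: [-0.5, -0.3, 0.0]
opening: 0.005
grip_force: 0.0
```

>>> step_arm(
  plan=[
    {"x": 0, "y": 0, "z": 0.06, "rx": 0, "ry": 0, "rz": 0},
    {"x": 0, "y": 0, "z": 0.06, "rx": 0, "ry": 0, "rz": 0},
    {"x": 0, "y": 0, "z": 0.06, "rx": 0, "ry": 0, "rz": 0},
    {"x": 0, "y": 0, "z": 0.06, "rx": 0, "ry": 0, "rz": 0},
    {"x": 0, "y": 0, "z": 0.06, "rx": 0, "ry": 0, "rz": 0},
    {"x": 0, "y": 0, "z": 0.06, "rx": 0, "ry": 0, "rz": 0},
    {"x": 0, "y": 0, "z": 0.06, "rx": 0, "ry": 0, "rz": 0},
    {"x": 0, "y": 0, "z": 0.06, "rx": 0, "ry": 0, "rz": 0},
    {"x": 0, "y": 0, "z": 0, "rx": 0, "ry": 0, "rz": 0},
    {"x": 0, "y": 0, "z": 0, "rx": 0, "ry": 0, "rz": 0},
  ],
)

```text
t: 17.88
eef_pos: [537.6, -21.8, 72.2]
tcp_rot: [-3.141, -0.0, 2.232]
ft_force: [-0.4, 0.0, 0.1]
opening: 0.006
grip_force: 0.0
```

```bash
python3 pos.py; python3 tip.py
```

```text
17.8833 [-0.163  0.504  1.881 -0.     0.756 -0.824] [537.6 -21.8  72.2] [-3.141 -0.     2.232] u,n -73.87968670695821 120.72992801851888 [-0.4  0.   0.1]
scene 96 23 u -15..16 n -15..15
scene 102 30 u -16..13 n -16..15
scene 108 52 u -15..9 n -15..12
scene 114 6 u -13..-9 n -4..6
scene 120 9 u -13..-10 n -6..5
scene 126 7 u -15..-11 n -7..2
scene 132 10 u -14..-10 n -7..7
scene 138 9 u -14..-11 n -10..7
scene 144 16 u -16..-9 n -10..8
scene 150 13 u -14..-10 n -10..8
scene 156 13 u -14..-11 n -10..8
scene 162 4 u -14..-12 n -6..9
scene 168 2 u -14..-12 n 2..2
wrist 96 541 u -0..16 n -16..16
wrist 102 248 u 2..16 n -16..13
wrist 108 529 u 3..16 n -15..12
wrist 114 81 u 11..13 n -5..4
wrist 120 101 u 11..13 n -7..6
wrist 126 136 u 11..13 n -8..7
wrist 132 94 u 11..13 n -8..7
wrist 138 100 u 2..13 n -3..2
wrist 144 52 u 11..13 n -3..2
wrist 150 33 u 11..13 n -3..2
wrist 156 25 u 11..12 n -1..1
wrist 162 97 u -10..12 n -2..1
wrist 168 46 u -9..1 n -2..1
```

Tip about 110, just above the button with no contact. Press in 1 mm rows, checking force.

>>> step_arm(
  plan=[
    {"x": 0, "y": 0, "z": 0.05, "rx": 0, "ry": 0, "rz": 0},
    {"x": 0, "y": 0, "z": 0.05, "rx": 0, "ry": 0, "rz": 0},
    {"x": 0, "y": 0, "z": 0.05, "rx": 0, "ry": 0, "rz": 0},
    {"x": 0, "y": 0, "z": 0.05, "rx": 0, "ry": 0, "rz": 0},
    {"x": 0, "y": 0, "z": 0.05, "rx": 0, "ry": 0, "rz": 0},
    {"x": 0, "y": 0, "z": 0.05, "rx": 0, "ry": 0, "rz": 0},
    {"x": 0, "y": 0, "z": 0.05, "rx": 0, "ry": 0, "rz": 0},
    {"x": 0, "y": 0, "z": 0, "rx": 0, "ry": 0, "rz": 0},
    {"x": 0, "y": 0, "z": 0, "rx": 0, "ry": 0, "rz": 0},
    {"x": 0, "y": 0, "z": 0, "rx": 0, "ry": 0, "rz": 0},
  ],
)

```text
t: 18.82
eef_pos: [537.7, -21.8, 63.7]
tcp_rot: [3.142, 0.0, 2.232]
ft_force: [-1.1, -0.7, 5.5]
opening: 0.006
grip_force: 2.3
```

>>> step_arm(
  plan=[
    {"x": 0, "y": 0, "z": 0.04, "rx": 0, "ry": 0, "rz": 0},
    {"x": 0, "y": 0, "z": 0.04, "rx": 0, "ry": 0, "rz": 0},
    {"x": 0, "y": 0, "z": 0, "rx": 0, "ry": 0, "rz": 0},
    {"x": 0, "y": 0, "z": 0, "rx": 0, "ry": 0, "rz": 0},
    {"x": 0, "y": 0, "z": 0, "rx": 0, "ry": 0, "rz": 0},
    {"x": 0, "y": 0, "z": 0, "rx": 0, "ry": 0, "rz": 0},
    {"x": 0, "y": 0, "z": 0, "rx": 0, "ry": 0, "rz": 0},
    {"x": 0, "y": 0, "z": 0, "rx": 0, "ry": 0, "rz": 0},
    {"x": 0, "y": 0, "z": 0, "rx": 0, "ry": 0, "rz": 0},
    {"x": 0, "y": 0, "z": 0, "rx": 0, "ry": 0, "rz": 0},
  ],
)

```text
t: 19.65
eef_pos: [537.9, -21.9, 63.2]
tcp_rot: [3.141, 0.001, 2.232]
ft_force: [-7.3, 1.0, 24.2]
opening: 0.005
grip_force: 12.0
```

24 N with hardly any further travel, so the button is on its stop. Lift off.

>>> step_arm(
  plan=[
    {"x": 0, "y": 0, "z": -0.1, "rx": 0, "ry": 0, "rz": 0},
    {"x": 0, "y": 0, "z": -0.2, "rx": 0, "ry": 0, "rz": 0},
    {"x": 0, "y": 0, "z": -0.4, "rx": 0, "ry": 0, "rz": 0},
    {"x": 0, "y": 0, "z": -0.6, "rx": 0, "ry": 0, "rz": 0},
    {"x": 0, "y": 0, "z": -0.6, "rx": 0, "ry": 0, "rz": 0},
    {"x": 0, "y": 0, "z": -0.6, "rx": 0, "ry": 0, "rz": 0},
    {"x": 0, "y": 0, "z": -0.4, "rx": 0, "ry": 0, "rz": 0},
    {"x": 0, "y": 0, "z": 0, "rx": 0, "ry": 0, "rz": 0},
    {"x": 0, "y": 0, "z": 0, "rx": 0, "ry": 0, "rz": 0},
    {"x": 0, "y": 0, "z": 0, "rx": 0, "ry": 0, "rz": 0},
  ],
)

```text
t: 20.48
eef_pos: [537.3, -21.8, 133.4]
tcp_rot: [-3.141, -0.001, 2.232]
ft_force: [-0.1, 0.0, -0.2]
opening: 0.005
grip_force: 0.0
```

```bash
python3 pos.py; python3 bar.py
python3 - <<'E'
from hm import *
P=cloud('wrist');m=(np.hypot(P[:,0]-538,P[:,1]+21.6)<9)&(P[:,2]<120);print('button z',np.median(P[m,2]))
m=(np.hypot(P[:,0]-587.6,P[:,1]-110.6)<56)&(P[:,2]<103);print('disc z',np.median(P[m,2]))
E
```

```text
20.4833 [-0.163  0.42   1.823 -0.     0.9   -0.824] [537.3 -21.8 133.4] [-3.141e+00 -1.000e-03  2.232e+00] u,n -73.59179653423678 120.97348277446685 [-0.1  0.  -0.2]
scene 215 axis deg 130.60220425657528 mean [ 4.6 -4.7] spread [ 4.6 29.4]
top 317 axis deg 130.62820512564377 mean [ 1.9 -1.6] spread [ 4.6 28.5]
wrist 4596 axis deg 130.4635812170675 mean [-0.4 -0.6] spread [ 4.6 28.6]
button z 106.57870379355062
disc z 96.63775669002362
```

The dial is unchanged, the button is back out (same height as before), and the arm is clear. Handing in.

```bash
python3 -c "
from cell import *
print(job_done())"
```

```text
the job is handed in; nothing more can be done
None
```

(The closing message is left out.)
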